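# Let the check balls out of the lever-operated feeder

## Task

Push down on the pad at the long end of the feeder's lever so that its short end raises the heavy slotted flap, and keep it down until all three steel balls have rolled out into the open trough. Then let the lever come back up under control, so that the flap shuts fully and gently instead of dropping, and move away. Only push the lever: do not touch the flap or the balls, do not pull the lever out of its slots, and leave everything else on the bench as it is.

Things in the scene. Friction and masses are not known exactly. Their poses are not given: they have to be found in the camera images.
- feeder: Fixed ball feeder on a grey base plate 10 mm thick. Origin on the work surface, about under the lever's pad; z up, +x level along the lever from pad to flap, +y down the sloping ball channel. In mm: base plate x 165 to 365, y -165 to 175; lever over y = 0, axle at x 190, z 108; fulcrum cheeks x 168 to 212, 122 high; channel centre x 305; covered magazine y -85 to 6; top of the shut flap z 122.
- fulcrum (a point): Middle of the lever's seat: centre of the axle between the two grey cheeks with open-topped slots, 108 mm above the work surface. Fixed on the feeder.
- lever: Loose aluminium bar 20 x 10 mm, 0.22 kg, its greased 12 mm cross axle lying in open slots. Origin at the axle centre; at rest its x (towards the short end) is level, z up, while the bar slopes 0.28 rad, long end high. Short end: round nose 58 mm from the axle, under a lug on the flap. Long end: pad, centre 197 mm from the axle. No spring: the flap's weight brings it back.
- pad_top (a point): Centre of the top face of the pad on the lever's long end (60 mm along the lever, 50 across, 10 thick). At rest 188 mm level from the axle and 59 mm above it, 167 mm over the work surface. It moves on an arc about the axle; some 3 to 8 N press it down. Turned down 0.55 rad it is about 107 mm lower and the flap is open about 0.23 rad.
- flap (a joint): Angle in rad of the heavy dark steel slotted flap (80 x 175 x 26 mm, about 2.6 kg), hinged across its upstream end: 0 shut, grows as it rises, at most 0.6. The skirt below its front edge holds the balls back; they pass from about 0.15 rad on.
- trough (a point): Middle of the floor of the open trough, on the feeder. The trough runs from y 15 to an end stop at y 160 mm of the feeder, is 27 mm wide inside with walls 16 mm high; its floor drops 1 in 10 along +y (60 mm high at y = 0).
- flap_edge (a point): Middle of the top of the flap's front edge, 160 mm from its hinge axis.
- ball0_center (a point): Centre of a bare steel ball, 25 mm diameter, 64 g, first (lowest) in the queue inside the magazine, under the flap, seen through its slot.
- ball0: The same ball; its origin turns with it as it rolls, so use the centre.
- ball1_center (a point): Centre of a bare steel ball, 25 mm diameter, 64 g, second in the queue inside the magazine, under the flap, seen through its slot.
- ball1: The same ball; its origin turns with it as it rolls, so use the centre.
- ball2_center (a point): Centre of a bare steel ball, 25 mm diameter, 64 g, third in the queue inside the magazine, under the flap, seen through its slot.
- ball2: The same ball; its origin turns with it as it rolls, so use the centre.
- bearing_ring: plain steel ring lying flat, 62 mm outside, 16 mm high; bystander, near the lever. Origin at the centre of its underside.
- v_block: dark steel block with a groove in its top, 50 x 40 x 38 mm; bystander, near the lever. Origin at the centre of its underside.
- spirit_bottle: small white bottle, 50 mm diameter, 110 mm tall; bystander. Origin at the centre of its underside.
- gauge_block: plain steel block 35 x 30 x 20 mm; bystander. Origin at the centre of its underside.
- screwdriver: screwdriver lying flat, 180 mm long; bystander.
- mug: white mug 80 mm across, 90 mm tall; bystander. Origin at the centre of its underside.
- test_roller: upright steel roller 40 mm diameter, 45 mm tall; bystander. Origin at the centre of its underside.

How it is judged:
By the outcome, as a careful person would: the job done as asked, in the order asked, and still so for the second after the job is handed in, with the robot touching nothing.
It also fails if it takes over 40 s, if anything falls off the work surface, if the arm or the gripper's body presses on something with over 40 N, if the wrist force passes 120 N, or if a joint passes its speed limit or range.

## Robot

A 7-joint arm with a two-finger parallel gripper is mounted at the origin on the work surface. World frame = base frame: x ahead of the robot, y to its left, z up, the work surface at z = 0. Lengths are in mm, angles in rad, forces in N, time in s.
With the tool pointing down it reaches from about 400 to 875 mm from the base axis. Payload 4.4 kg.
Tool frame: the origin (TCP) lies at the very end of the fingers, on their centre line; the grasp point (between the pads) lies 19 mm behind it; z points along the fingers, y is the line along which they close (so a half turn about z gives the same grasp; the last joint's range is limited). The gripper opens to 85 mm and grips with 20 to 120 N. Pads are 22 mm wide; open, the fingers measure 114 mm over their backs; the gripper's body (76 mm by 85 mm) begins 54 mm behind the grasp point. The pads swing forward as they close: fully open they stand 13 mm farther back than shut.
Start: joints at [1.199, 0.628, 0.038, 1.517, -0.027, 0.996, -0.02], TCP at [195.715, -619.85, 197.713] pointing down, gripper open.
Joint ranges: [-3.06, 3.06], [-0.37, 2.12], [-1.25, 1.32], [0.18, 2.47], [-1.1, 4.24], [0.23, 1.98], [-2.94, 2.94]. Speed limits (rad/s): [2.57, 2.57, 3.14, 3.14, 3.14, 3.14, 3.14].

## Interface

Orientations are given as [roll, pitch, yaw] about the fixed x, y, z axes, in that order (R = Rz(yaw) Ry(pitch) Rx(roll)).
In Python, from cell import read_state, get_image, camera_info, finish_job gives the robot as it stands.
- The arm moves only by the tool play_rows, never from a script. Its argument "deltas" is one flat list of numbers, 7 for each row, row after row: the shift along the tool's x, y, z in mm, then the turn, a rotation vector about the tool's x, y, z in rad, then the opening, from 0 (shut) to 1 (fully open). In form: [dx, dy, dz, ax, ay, az, grip, dx, dy, dz, ax, ay, az, grip, ...]. A call has 1 to 10 rows; each row is the pose to reach, as a shift and turn from the pose commanded when the call began, along the tool's axes at that moment; what a row does not reach only later rows make up. A row lasts 1/8 s, in which the tool goes at most 62.5 mm and 10.7 degrees, less where a joint would pass 70% of its speed; a pose out of reach is approached as far as the arm can. A call with a gripper value outside its range is refused whole. The fingers move at their own pace and stop on an object; the grip force is fixed at half the most. Time passes only in rows, so rows that repeat a pose let the fingers close. It gives the time, the measured TCP pose, the force, the opening and the grip force at its end, in the units of the state.
- read_state(): the state, without advancing time (a new reading comes with each control period).
- get_image(name): name is "side" or "top"; returns the picture (384x512x3 uint8, red, green, blue); there is no depth.
- camera_info(name): a dict with "fx", "fy", "cx", "cy" (pixels), "T" (4x4, takes a point from camera to world coordinates). Camera axes: x right, y down, z forward; pixel columns grow to the right and rows downward; lengths in mm; the calibration is good to about 2 mm. A picture is of the moment at which its call begins. camera_info takes no time and is no camera call.
- finish_job(): hands the job in; it is judged then, once.
The state is a dict: "clock": time; "qpos": joint angles; "qd": joint speeds; "tau": joint torques, N m; "eef_pos": TCP position; "tool_rot": TCP orientation; "force": force on the tool from outside, world axes, zero at the start; "torque": the same for the moment, N m; "width": finger opening in mm; "gripper_force": force on a finger pad.
Only numpy, scipy, OpenCV 4.12 (cv2) and the standard library are available. Lean on these libraries where they do the work, as an engineer would, in place of code of your own. Each camera call takes 0.05 s, during which the arm holds its last target. There are 200 camera calls.

## Working session

There is one attempt and no reset: what is moved stays moved. The work goes in short steps, Python scripts to look and compute and a tool call to move; the robot and the scene stay as the last step left them, time stands still between calls to the robot, and variables do not carry over. Pictures are saved under pics/ and viewed, at most 10 in all, crops included, and the job is handed in when it is done.

Besides the shell and the picture viewer there is one more tool, called after "Request:" as a command line: name --argument value ..., lists and objects as JSON in quotes. play_rows: Moves the arm, as the interface text tells. Its arguments: {"type":"object","properties":{"deltas":{"type":"array"}},"required":["deltas"]}

```bash
mkdir -p pics
python3 - <<'E'
from cell import *
import cv2
for n in("top","side"):
    cv2.imwrite(f"pics/{n}0.png",cv2.resize(get_image(n)[:,:,::-1],(800,600),interpolation=cv2.INTER_CUBIC))
    c=camera_info(n);print(n,c)
print(read_state())
E
```

```text
top {'fx': 399.2115754374311, 'fy': 399.2115754374311, 'cx': 257.96333415823614, 'cy': 190.48282288389066, 'T': array([[-2.79740955e-02, -9.92494549e-01,  1.19046291e-01,
         4.24952252e+02],
       [-9.99599706e-01,  2.72710048e-02, -7.53130581e-03,
         6.31517307e+00],
       [ 4.22826799e-03, -1.19209319e-01, -9.92860141e-01,
         1.26859622e+03],
       [ 0.00000000e+00,  0.00000000e+00,  0.00000000e+00,
         1.00000000e+00]])}
side {'fx': 388.1397982350996, 'fy': 388.1397982350996, 'cx': 256.50710853938347, 'cy': 187.3553555738109, 'T': array([[-8.80179232e-01, -3.02697615e-01,  3.65593591e-01,
         7.68567893e+01],
       [-4.74514144e-01,  5.43334894e-01, -6.92548569e-01,
         9.24602339e+02],
       [ 1.09930449e-02, -7.83046197e-01, -6.21866389e-01,
         9.47690031e+02],
       [ 0.00000000e+00,  0.00000000e+00,  0.00000000e+00,
         1.00000000e+00]])}
{'clock': 0.1, 'qpos': array([ 1.19918497,  0.62927229,  0.03846469,  1.51827476, -0.02696829,
        0.9962841 , -0.02001033]), 'qd': array([ 0.00078435, -0.00218335,  0.000705  , -0.00106659, -0.00023529,
       -0.00052362,  0.00022085]), 'tau': array([ 3.59370257e-03, -5.64533830e+01,  1.23081062e+00, -1.93972260e+01,
        1.13515250e-02,  5.40580106e-03, -3.31673027e-05]), 'eef_pos': array([ 195.51462298, -619.25048099,  196.86720938]), 'tool_rot': array([-3.13987350e+00,  5.67283904e-05,  3.05802043e-01]), 'force': array([-0.19843793,  0.03039957, -0.69051936]), 'torque': array([ 0.01127282, -0.01435704, -0.00193466]), 'gripper_force': 0.0, 'width': 85.54417003257052}
```

View pics/top0.png

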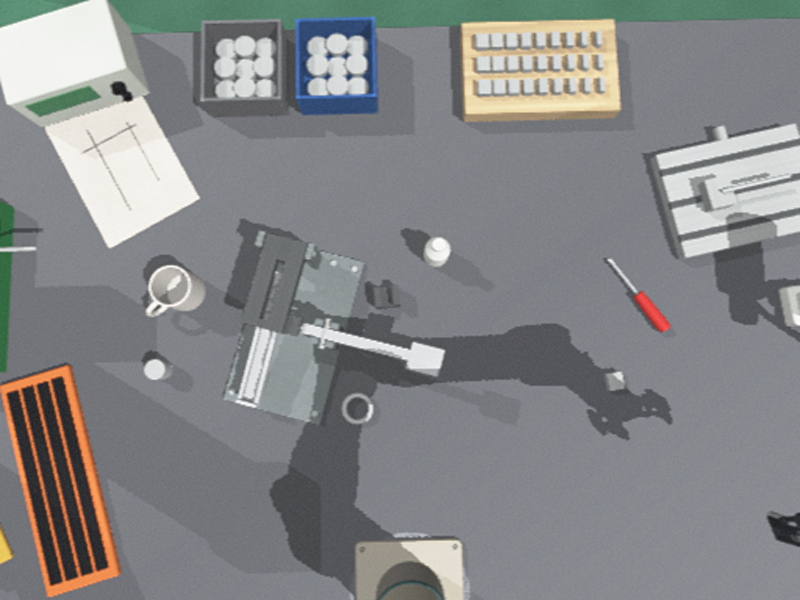

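View pics/side0.png

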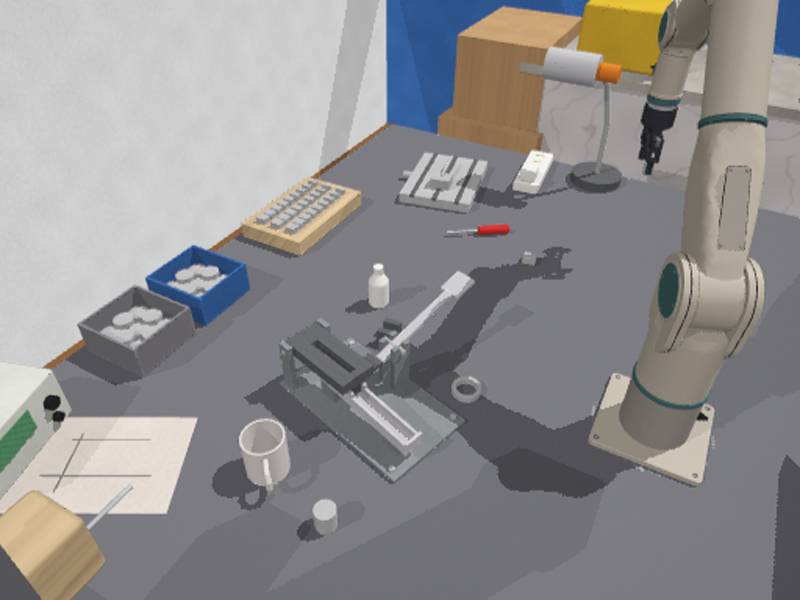

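Top view: pad centre is at about (426,358), fulcrum at about (326,333), and the plate corners at (365,263), (320,424) and (224,400). The side view shows the pad at (457,285), high, with the flap shut.

```bash
cat > h.py <<'E'
from cell import *
import numpy as np,cv2
def ray(n,u,v,z):
    c=camera_info(n);u/=1.5625;v/=1.5625;T=c["T"]
    d=T[:3,:3]@np.array([(u-c["cx"])/c["fx"],(v-c["cy"])/c["fy"],1]);o=T[:3,3]
    return o+d*(z-o[2])/d[2]
def pix(n,P):
    c=camera_info(n);T=c["T"];p=T[:3,:3].T@(np.array(P)-T[:3,3])
    return np.array([c["fx"]*p[0]/p[2]+c["cx"],c["fy"]*p[1]/p[2]+c["cy"]])*1.5625
E
python3 - <<'E'
from h import *
np.set_printoptions(precision=1,suppress=True)
for n,u,v,z in[("top",426,358,167),("side",457,285,167),("top",326,333,115),("top",365,263,10),("top",320,424,10),("top",224,400,10)]:print(n,u,v,ray(n,u,v,z))
t=cv2.imread("pics/top0.png");s=cv2.imread("pics/side0.png")
cv2.imwrite("pics/c1.png",np.hstack([cv2.resize(t[230:430,220:460],None,fx=1.66,fy=1.66,interpolation=2),cv2.resize(s[250:450,270:510],None,fx=1.66,fy=1.66,interpolation=2)]))
E
```

```text
top 426 358 [449.  -39.4 167. ]
side 457 285 [444.8 -25.6 167. ]
top 326 333 [501.3 141.9 115. ]
top 365 263 [649.3  72.6  10. ]
top 320 424 [328.1 168.5  10. ]
top 224 400 [380.5 358.8  10. ]
```

View pics/c1.png

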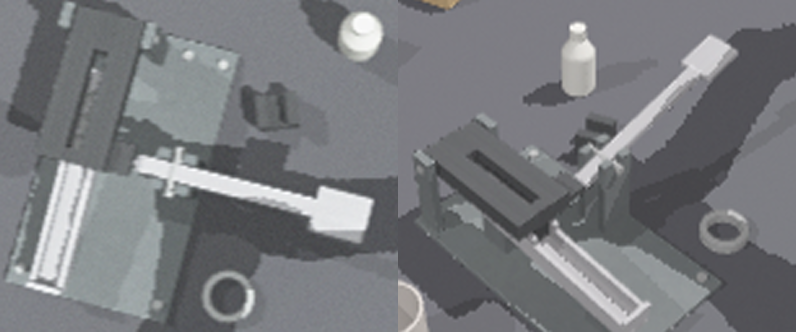

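Pad corners in the crop give a centre at (425.4,359.2) in top and (458.6,284.3) in side. I'll fit the feeder pose to all the points.

```bash
cat > fit.py <<'E'
from h import *
from scipy.optimize import least_squares
np.set_printoptions(precision=3,suppress=True)
M=[("top",425.4,359.2,2,0,167),("side",458.6,284.3,2,0,167),("top",365,263,165,-165,10),("top",320,424,165,175,10),("top",224,400,365,175,10),
("side",466,419,165,175,10)]
def W(p,q):
    c,s=np.cos(p[2]),np.sin(p[2]);return [p[0]+c*q[0]-s*q[1],p[1]+s*q[0]+c*q[1],q[2]]
f=lambda p:np.concatenate([pix(m[0],W(p,m[3:]))-m[1:3] for m in M])
r=least_squares(f,[447,-35,1.28],loss="soft_l1");p=r.x
if __name__=="__main__":
    print(p,f(p).reshape(-1,2));print("pad",W(p,(2,0,167)),"axle",W(p,(190,0,108)))
    c=read_state();print(c["eef_pos"])
E
python3 fit.py
```

```text
[446.092 -39.286   1.284] [[-0.49   0.193]
 [-0.127 -2.535]
 [ 0.142 -0.838]
 [ 0.015  1.626]
 [-0.746 -0.507]
 [ 0.695 -0.482]]
pad [np.float64(446.6576337825478), np.float64(-37.36822152352907), 167] axle [np.float64(499.85720850328613), np.float64(142.94762705759976), 108]
[ 195.515 -619.25   196.867]
```

Request:
play_rows --deltas '[39,-45,-10,0,0,-0.098,0,78,-90,-20,0,0,-0.196,0,117,-135,-25,0,0,-0.294,0,156,-180,-25,0,0,-0.392,0,195,-225,-25,0,0,-0.49,0,234,-270,-25,0,0,-0.588,0,273,-315,-25,0,0,-0.686,0,312,-360,-25,0,0,-0.784,0,351,-405,-25,0,0,-0.882,0,390,-450,-25,0,0,-0.978,0]'

```text
clock: 1.35
eef_pos: [432.6, -71.7, 222.8]
tool_rot: [3.141, 0.0, 1.287]
force: [0.8, -0.0, 0.5]
width: -0.1
gripper_force: 0.0
```

Request:
play_rows --deltas '[19,2,8,0,0,0,0,38,4,16,0,0,0,0,38,4,32,0,0,0,0,38,4,32,0,0,0,0]'

```text
clock: 1.85
eef_pos: [445.6, -37.8, 189.8]
tool_rot: [-3.139, 0.001, 1.284]
force: [-0.5, 0.2, 0.3]
width: 0.2
gripper_force: 0.0
```

Run:
```python
from h import *
t=cv2.resize(get_image("top")[:,:,::-1],(800,600),interpolation=2);s=cv2.resize(get_image("side")[:,:,::-1],(800,600),interpolation=2)
cv2.imwrite("pics/c2.png",np.hstack([cv2.resize(t[230:430,280:520],None,fx=1.66,fy=1.66,interpolation=2),cv2.resize(s[200:400,340:580],None,fx=1.66,fy=1.66,interpolation=2)]))
print(read_state()["eef_pos"],read_state()["force"])
```

```text
[446.65201826 -38.22512254 190.84127397] [-0.83388263  0.35267891 -0.06723131]
```

View pics/c2.png

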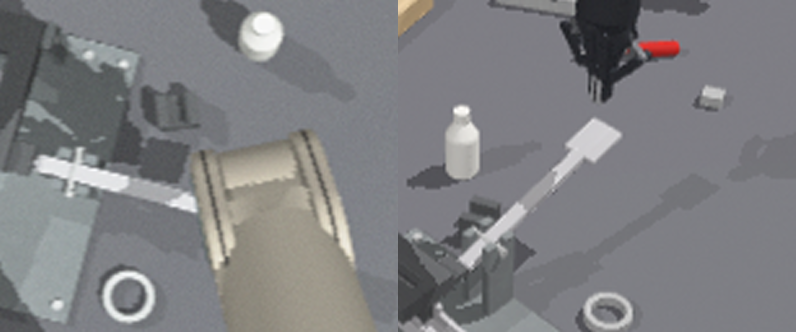

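Request:
play_rows --deltas '[0,0,10,0,0,0,0,0,0,16,0,0,0,0,0,0,20,0,0,0,0,-1,0,24,0,0,0,0,-2,0,28,0,0,0,0,-3,0,32,0,0,0,0,-4,0,37,0,0,0,0,-5,0,42,0,0,0,0,-6,0,48,0,0,0,0,-7,0,54,0,0,0,0]'

```text
clock: 3.2
eef_pos: [444.7, -44.8, 136.3]
tool_rot: [-3.142, -0.0, 1.284]
force: [-0.4, -0.6, 0.5]
width: 0.2
gripper_force: 0.0
```

Run:
```python
from h import *
s=cv2.resize(get_image("side")[:,:,::-1],(800,600),interpolation=2)
cv2.imwrite("pics/c3.png",cv2.resize(s[220:430,260:540],(800,600),interpolation=2))
print(read_state()["eef_pos"],read_state()["force"])
```

```text
[444.13641174 -44.92396408 135.68796997] [ 0.39476995 -0.28571005  0.12230432]
```

View pics/c3.png

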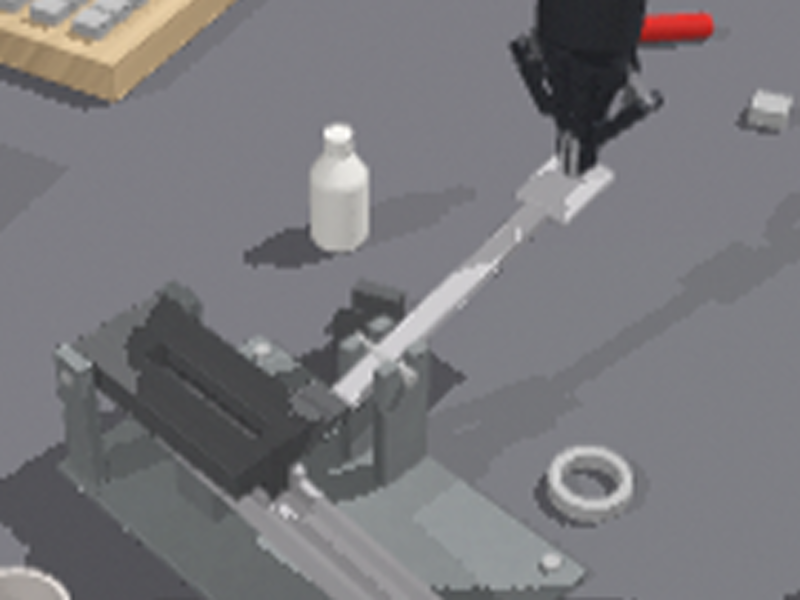

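The tip is on the pad at (575,170) in the crop and the flap is just lifting. I'll keep going down.

Request:
play_rows --deltas '[0,0,6,0,0,0,0,-1,0,12,0,0,0,0,-1,0,18,0,0,0,0,-2,0,24,0,0,0,0,-2,0,30,0,0,0,0,-2,0,36,0,0,0,0,-1,0,42,0,0,0,0,-1,0,48,0,0,0,0,0,0,54,0,0,0,0,1,0,60,0,0,0,0]'

```text
clock: 4.5
eef_pos: [444.8, -43.8, 76.3]
tool_rot: [-3.141, 0.0, 1.284]
force: [-0.5, -2.8, 4.7]
width: 0.1
gripper_force: 2.1
```

Request:
play_rows --deltas '[1,0,5,0,0,0,0,2,0,10,0,0,0,0,3,0,14,0,0,0,0,3,0,14,0,0,0,0,3,0,14,0,0,0,0,3,0,14,0,0,0,0,3,0,14,0,0,0,0,3,0,14,0,0,0,0,3,0,14,0,0,0,0,3,0,14,0,0,0,0]'

```text
clock: 5.75
eef_pos: [446.0, -40.8, 62.7]
tool_rot: [3.141, -0.0, 1.284]
force: [-1.0, -1.7, 3.1]
width: -0.0
gripper_force: 1.9
```

Run:
```python
from h import *
t=cv2.resize(get_image("top")[:,:,::-1],(800,600),interpolation=2);s=cv2.resize(get_image("side")[:,:,::-1],(800,600),interpolation=2)
cv2.imwrite("pics/c4.png",np.hstack([cv2.resize(t[230:430,210:410],(400,400),interpolation=2),cv2.resize(s[250:450,270:470],(400,400),interpolation=2)]))
print(read_state()["eef_pos"],read_state()["force"])
```

```text
[445.93531472 -40.80486055  62.72898871] [-1.09468331 -2.46307386  3.57987279]
```

View pics/c4.png

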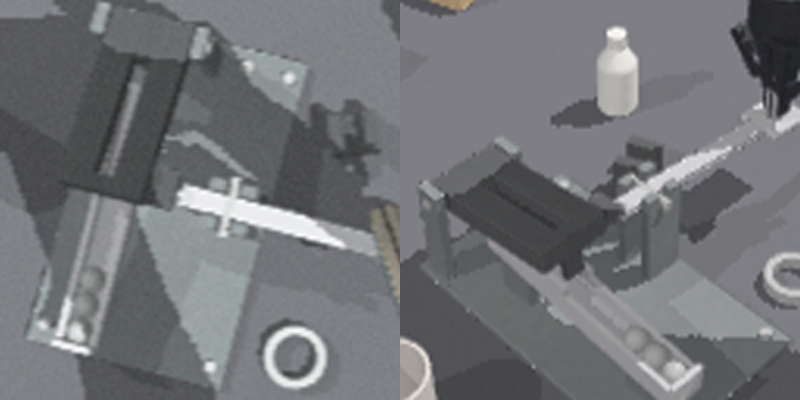

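All three balls are against the end stop of the trough, at (82,328), (85,302) and (92,278) in the left crop. Next is a slow return along the same arc.

Request:
play_rows --deltas '[-1,0,-4,0,0,0,0,-2,0,-8,0,0,0,0,-2,0,-12,0,0,0,0,-3,0,-16,0,0,0,0,-4,0,-20,0,0,0,0,-4,0,-24,0,0,0,0,-5,0,-28,0,0,0,0,-5,0,-32,0,0,0,0,-6,0,-36,0,0,0,0,-6,0,-40,0,0,0,0]'

```text
clock: 7.1
eef_pos: [444.1, -46.7, 103.0]
tool_rot: [-3.142, 0.0, 1.284]
force: [1.0, 3.4, 1.6]
width: 0.1
gripper_force: 1.5
```

Request:
play_rows --deltas '[0,0,-3,0,0,0,0,0,0,-6,0,0,0,0,0,0,-9,0,0,0,0,0,0,-12,0,0,0,0,0,0,-15,0,0,0,0,0,0,-18,0,0,0,0,0,0,-21,0,0,0,0,0,0,-23,0,0,0,0,1,0,-25,0,0,0,0,1,0,-27,0,0,0,0]'

```text
clock: 8.35
eef_pos: [444.4, -45.6, 129.8]
tool_rot: [-3.141, 0.0, 1.284]
force: [-0.1, 2.2, 2.1]
width: -0.2
gripper_force: 1.4
```

Request:
play_rows --deltas '[0,0,-2,0,0,0,0,0,0,-4,0,0,0,0,1,0,-6,0,0,0,0,1,0,-8,0,0,0,0,2,0,-10,0,0,0,0,2,0,-12,0,0,0,0,3,0,-14,0,0,0,0,3,0,-16,0,0,0,0,3,0,-18,0,0,0,0,4,0,-20,0,0,0,0]'

```text
clock: 9.6
eef_pos: [445.6, -41.9, 149.9]
tool_rot: [3.142, 0.0, 1.284]
force: [-0.9, -0.4, 1.1]
width: -0.1
gripper_force: 0.0
```

Request:
play_rows --deltas '[0,0,-2,0,0,0,0,1,0,-4,0,0,0,0,1,0,-6,0,0,0,0,2,0,-8,0,0,0,0,2,0,-10,0,0,0,0,3,0,-12,0,0,0,0,3,0,-14,0,0,0,0,4,0,-16,0,0,0,0,4,0,-18,0,0,0,0,4,0,-20,0,0,0,0]'

```text
clock: 10.85
eef_pos: [446.7, -38.0, 169.8]
tool_rot: [-3.142, 0.0, 1.284]
force: [-0.5, -0.5, -0.1]
width: -0.2
gripper_force: 0.0
```

Run:
```python
from h import *
s=cv2.resize(get_image("side")[:,:,::-1],(800,600),interpolation=2)
cv2.imwrite("pics/c5.png",cv2.resize(s[250:460,260:540],(800,600),interpolation=2))
print(read_state()["eef_pos"],read_state()["force"])
```

```text
[446.90302625 -37.99616727 170.03662201] [ 0.44970152 -0.10383898 -0.25943754]
```

View pics/c5.png

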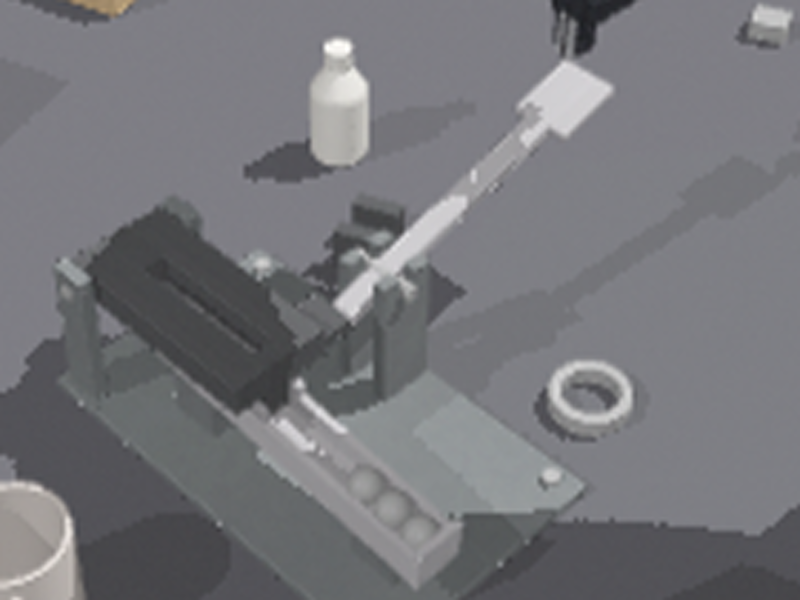

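The pad is back at side pixel (458,284), the same as at the start, and the balls are in the trough. Next I retreat straight up and away, then compare with the start images.

Request:
play_rows --deltas '[0,0,-10,0,0,0,0,0,0,-25,0,0,0,0,0,0,-45,0,0,0,0,-30,0,-60,0,0,0,0,-70,0,-60,0,0,0,0,-120,0,-60,0,0,0,0,-170,0,-60,0,0,0,0,-210,0,-60,0,0,0,0,-210,0,-60,0,0,0,0,-210,0,-60,0,0,0,0]'

```text
clock: 12.15
eef_pos: [387.6, -238.8, 230.1]
tool_rot: [3.141, -0.001, 1.284]
force: [-0.5, -0.5, 0.7]
width: -0.1
gripper_force: 0.0
```

Run:
```python
from h import *
t=cv2.resize(get_image("top")[:,:,::-1],(800,600),interpolation=2);s=cv2.resize(get_image("side")[:,:,::-1],(800,600),interpolation=2)
t0=cv2.imread("pics/top0.png");s0=cv2.imread("pics/side0.png")
R=lambda a:cv2.resize(a,(400,300),interpolation=2)
cv2.imwrite("pics/c6.png",np.vstack([np.hstack([R(a[230:440,180:460]) for a in(t0,t)]),np.hstack([R(a[250:460,260:540]) for a in(s0,s)])]))
print(read_state()["eef_pos"],read_state()["force"])
```

```text
[ 387.82482379 -238.16966244  229.96148227] [-0.04159688  0.83173342  0.36604144]
```

View pics/c6.png

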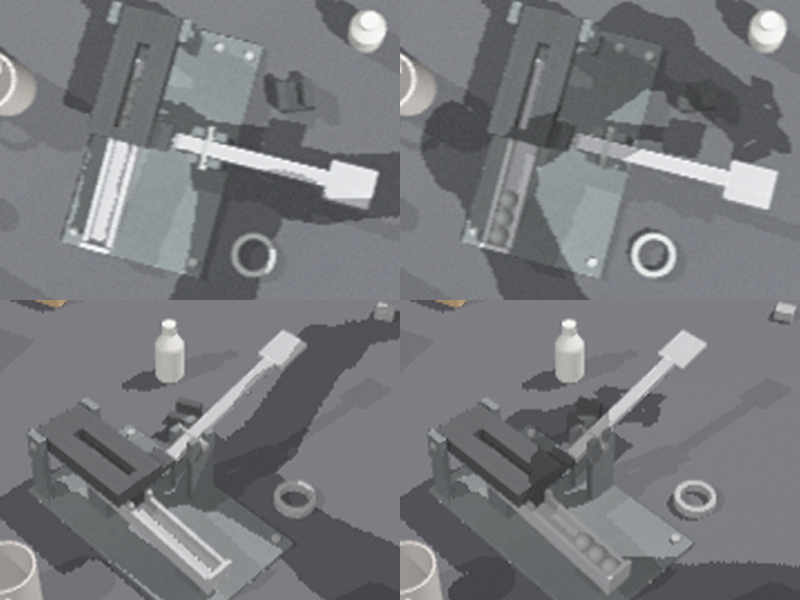

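The start and end views match. The pad is at (352,184) in top and (752,184)−400 in the later view, the flap's front edge hasn't shifted, the bystanders are unmoved, and the three balls are in the trough.

```bash
python3 -c "
from cell import *
print(finish_job())"
```

```text
the job is handed in; nothing more can be done
None
```

The job is handed in: all three balls rolled out into the trough, the lever was let back up slowly, and the last pictures show the flap shut and the lever back as at the start, with the arm clear and nothing else moved, after about 12 s of the 40 s allowed.

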